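# Unload the bottle capping station and tip the last bottle for a leak check

## Task

Stand the two capped bottles from the low metal catch tray upright in the grey plastic tote and let go of them. Then draw the last bottle up out of the round nest, tip it about 45 degrees from upright for the leak check, and finish while still holding it there, still, with all of it at least 15 cm above the worktop. Knock no bottle over and leave the other things on the worktop where they are.

Things in the scene. Friction and masses are not known exactly. Their poses are not given: they have to be found in the camera images.
- tray: low catch tray of pale bare metal, fixed, 110 mm (its x) by 180 mm (its y), walls 3 mm thick and 18 mm high, floor 3 mm thick. Origin: centre of its underside, z up. The two finished bottles stand in it, about 90 mm apart along its y. Tray, nest and tote can each be in any of the three places, left, middle or right.
- tote: open grey plastic tote, fixed, outside 110 mm (its x) by 180 mm (its y), walls 4 mm thick (ribs and rim stand out 3 mm more) and 50 mm high, floor 4 mm thick. Empty at the start. Origin: centre of its underside, z up.
- nest: capping nest, fixed: square metal plate 110 x 110 x 8 mm with a round upright ring at its centre, outside 71 mm, bore 48 mm, its rim 40 mm above the worktop; floor of the bore 10 mm above the worktop. Origin: centre of its underside, z up. The last bottle stands upright in the bore.
- bottle_a: one of three alike closed bottles: brown-black body, black screw cap, 42 mm diameter, 89 mm tall overall; the straight body reaches 50 mm up, then a round shoulder to 66 mm, then the cap, 26 mm diameter. Origin: centre of the underside; z along the bottle up to the cap. About 0.12 kg. Stands in the catch tray at the start.
- bottle_b: one of three alike closed bottles: brown-black body, black screw cap, 42 mm diameter, 89 mm tall overall; the straight body reaches 50 mm up, then a round shoulder to 66 mm, then the cap, 26 mm diameter. Origin: centre of the underside; z along the bottle up to the cap. About 0.12 kg. Stands in the catch tray at the start.
- bottle_c: one of three alike closed bottles: brown-black body, black screw cap, 42 mm diameter, 89 mm tall overall; the straight body reaches 50 mm up, then a round shoulder to 66 mm, then the cap, 26 mm diameter. Origin: centre of the underside; z along the bottle up to the cap. About 0.12 kg. Stands in the nest at the start, its lower 30 mm inside the ring.
- small_bottle: bystander: small white bottle, 36 mm diameter, 75 mm tall, loose. Origin: centre of its underside.
- dish: bystander: round flat clear dish, 62 mm diameter, 14 mm tall, loose. Origin: centre of its underside.
- glass: bystander: clear beaker, 59 mm diameter, 72 mm tall, loose. Origin: centre of its underside.
- tape: bystander: roll of tape lying flat, 94 mm diameter, 48 mm tall, loose. Origin: centre of its underside.
Things that resemble listed ones, but are neither listed nor needed, are in the scene too. Leave any green or orange look-alike of the bottle_a alone.

How it is judged:
By the outcome, as a careful person would: the job done as asked, in the order asked, and still so for the second after the job is handed in, while the arm keeps its last pose, push and grip.
It also fails if it takes over 72 s, if anything falls off the work surface, if the arm or the gripper's body presses on something with over 40 N, if the wrist force passes 120 N, or if a joint passes its speed limit or range.

## Robot

A 7-joint arm with a two-finger parallel gripper is mounted at the origin on a cart in front of the work surface, level with it; the furniture and walls round the work are solid. World frame = base frame: x ahead of the robot, y to its left, z up, the work surface at z = 0. Lengths are in mm, angles in rad, forces in N, time in s.
With the tool pointing down it reaches from about 375 to 925 mm from the base axis. Payload 3.1 kg.
Tool frame: the origin (TCP) lies at the very end of the fingers, on their centre line; the grasp point (between the pads) lies 19 mm behind it (manip.grip_depth is the distance from the TCP to the grasp point, in mm); z points along the fingers, y is the line along which they close (so a half turn about z gives the same grasp; the last joint's range is limited). The gripper opens to 85 mm and grips with 20 to 120 N. Pads are 22 mm wide; open, the fingers measure 114 mm over their backs; the gripper's body (76 mm by 85 mm) begins 54 mm behind the grasp point. The pads swing forward as they close: fully open they stand 13 mm farther back than shut.
Start: joints at [-1.367, 0.383, 0.044, 1.598, -0.018, 1.161, -0.05], TCP at [193.183, 620.631, 231.269] pointing down, gripper open.
Joint ranges: [-2.61, 2.61], [-0.41, 2.15], [-1.48, 1.57], [0, 2.5], [-1.57, 4.71], [0.05, 1.97], [-2.85, 2.85]. Speed limits (rad/s): [2.79, 2.79, 3.14, 3.14, 3.14, 3.14, 3.14].

## Interface

Orientations are given as [roll, pitch, yaw] about the fixed x, y, z axes, in that order (R = Rz(yaw) Ry(pitch) Rx(roll)).
In Python, from bench import monitor, vision, order, manip gives the robot as it stands. The module is installed in compiled form; this text tells all that it offers.
- The arm moves only by the shell command python3 -m pendant 'ROWS' [OPENING]. ROWS is JSON, a list that holds one entry, the list of rows, each a list of 6 numbers: the shift along the tool's x, y, z in m, then the turn, a rotation vector about the tool's x, y, z in degrees. A call has 1 to 10 rows; each row shifts and turns the commanded pose from where the row before left it, along the tool's axes as they then stand; what a row does not reach is not made up. A row lasts 1/10 s, in which the tool goes at most 50 mm and 8.59 degrees, less where a joint would pass 70% of its speed; a pose out of reach is approached as far as the arm can. A call is refused whole if a number of a shift passes 0.05 or a number of a turn 8.59, either way. A call with a gripper value outside its range is refused whole. OPENING is the finger opening in m, from 0 to 0.0854, set as the call begins (- or left out, the last holds). The fingers move at their own pace and stop on an object; the grip force is fixed at half the most. Time passes only in rows, so rows that do not move let the fingers close. It gives the time, the measured TCP pose, the force, the opening and the grip force at its end, in the units of the state.
- monitor.get_state(): the state, without advancing time (a new reading comes with each control period).
- vision.camera(name): name is "scene" or "top" or "wrist"; returns a dict with "img" (420x560x3 uint8, red, green, blue), "depth" (420x560 float32, mm along the optical axis (not along the pixel's ray), 0 where there is no reading), "K" (3x3 intrinsics, pixels), "R" (3x3) and "t" (3): a world point X has camera coordinates R X + t. Camera axes: x right, y down, z forward; pixel columns grow to the right and rows downward; lengths in mm; the calibration is good to about 2 mm. A picture is of the moment at which its call begins.
- order.sign_off(): hands the job in; it is judged then, once.
The state is a dict: "t": time; "joint_positions": joint angles; "joint_vel": joint speeds; "effort": joint torques, N m; "ee_pos": TCP position; "orientation": TCP orientation; "ft_force": force on the tool from outside, world axes, zero at the start; "torque": the same for the moment, N m; "grip_width": finger opening in mm; "gripper_force": force on a finger pad.
Only numpy, scipy, OpenCV 4.12 (cv2) and the standard library are available. Lean on these libraries where they do the work, as an engineer would, in place of code of your own. Each camera call takes 0.05 s, during which the arm holds its last target. There are 200 camera calls.

## Working session

There is one attempt and no reset: what is moved stays moved. The work goes in short steps, Python scripts to look and compute and a shell command to move; the robot and the scene stay as the last step left them, time stands still between calls to the robot, and variables do not carry over. Pictures are saved under pics/ and viewed, at most 10 in all, crops included, and the job is handed in when it is done.

```bash
mkdir -p pics; python3 - <<'E'
from bench import monitor, vision
import cv2, numpy as np, pickle
ims={n:vision.camera(n) for n in("scene","top")}
pickle.dump(ims,open("ims.pkl","wb"))
for n,c in ims.items():
    cv2.imwrite(f"pics/{n}0.png",c["img"][...,::-1]); print(n,c["K"].tolist(),(-c["R"].T@c["t"]).round(1),c["R"].round(3).tolist())
print(monitor.get_state())
E
```

```text
scene [[453.41004037417434, 0.0, 277.47306936559335], [0.0, 453.41004037417434, 206.60319663768294], [0.0, 0.0, 1.0]] [-140.8 -388.5  898.1] [[0.541, -0.841, 0.006], [-0.638, -0.416, -0.648], [0.547, 0.347, -0.762]]
top [[470.1420585805616, 0.0, 282.41982788399804], [0.0, 470.1420585805616, 214.42583525906326], [0.0, 0.0, 1.0]] [ 242.9   -6.1 1285.1] [[0.022, -1.0, -0.013], [-0.981, -0.019, -0.191], [0.191, 0.017, -0.981]]
{'t': 0.1, 'joint_positions': array([-1.36679557,  0.38374598,  0.04384114,  1.59944959, -0.01790792,
        1.16123259, -0.04990648]), 'joint_vel': array([ 8.14026578e-05, -3.00298084e-03,  6.78927821e-05, -5.47125364e-03,
        1.36112065e-03,  2.12121601e-03,  9.67077105e-04]), 'effort': array([ 2.51860889e-03, -4.34726894e+01,  1.02937583e+00, -2.50453126e+01,
        1.08989450e-02,  5.52305559e-03, -1.93782824e-05]), 'ee_pos': array([192.94723992, 619.77975433, 230.00243615]), 'orientation': array([-3.13915268e+00,  1.22093993e-04,  2.83985755e+00]), 'ft_force': array([ 0.10860306, -0.22197689,  0.24113092]), 'torque': array([-0.00559315, -0.00532235,  0.03852757]), 'gripper_force': 0.0, 'grip_width': 85.44544502262791}
```

View pics/top0.png

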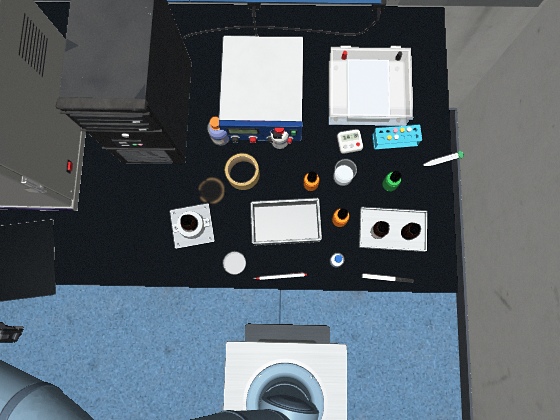

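View pics/scene0.png

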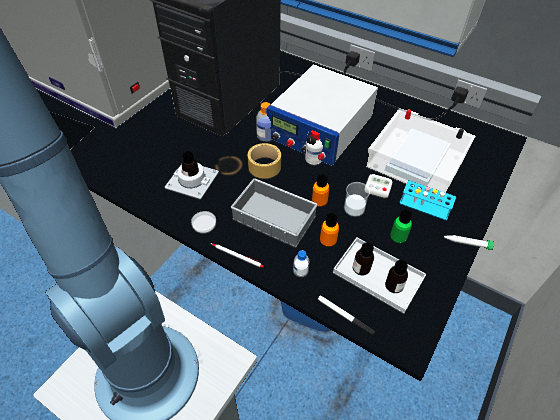

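Top view: tray at (393,229) with dark bottles at (380,230) and (410,230); tote at (286,221); nest with the third bottle at (190,223). Could be mistaken for the target bottles: orange (311,180) and (341,217), green (392,180), and the white/blue ones (337,259), (280,137). I choose the two dark ones in the pale metal tray.

```bash
cat > h.py <<'E'
import numpy as np, cv2
def cloud(c):
    d=c["depth"]; v,u=np.mgrid[:d.shape[0],:d.shape[1]]; K=c["K"]
    P=np.stack([(u-K[0,2])/K[0,0]*d,(v-K[1,2])/K[1,1]*d,d],-1)
    P=(P-c["t"])@c["R"]; P[d==0]=np.nan
    return P
def px(c,X):
    q=c["K"]@(c["R"]@np.array(X,float)+c["t"]); return q[:2]/q[2]
def reg(P,x0,x1,y0,y1,z0,z1):
    m=(P[...,0]>x0)&(P[...,0]<x1)&(P[...,1]>y0)&(P[...,1]<y1)&(P[...,2]>z0)&(P[...,2]<z1)
    return P[m]
E
python3 - <<'E'
import pickle; from h import *
ims=pickle.load(open("ims.pkl","rb"))
T=cloud(ims["top"]); S=cloud(ims["scene"])
for n,(u,v) in dict(a=(380,230),b=(410,230),nestb=(190,223),tote=(286,221),orange2=(341,217),glass=(345,172),green=(392,180),o1=(311,180),small=(337,259),dish=(234,263),tape=(241,158)).items():
    print(n,T[v,u].round(0))
# caps: top-of-cap points, both cams
for nm,P in(("top",T),("scene",S)):
  for n,(u,v) in dict(a=(380,226),b=(410,226),c=(190,220),orange2=(341,210),o1=(311,174)).items():
    c=T[v,u]; Q=reg(P,c[0]-30,c[0]+45,c[1]-30,c[1]+30,86,110)
    if len(Q):
        (cx,cy),r=cv2.minEnclosingCircle(Q[:,:2].astype(np.float32)); print(nm,n,len(Q),Q.mean(0).round(1),"circ",round(cx,1),round(cy,1),round(r,1), 'z',np.percentile(Q[:,2],[5,50,95]).round(1))
  for n,(u,v),z in(("tote",(286,221),(44,56)),("tray",(396,215),(14,24)),("nestplate",(175,225),(4,13))):
    c=T[v,u]; Q=reg(P,c[0]-120,c[0]+120,c[1]-(130 if n!='nestplate' else 140),c[1]+130,*z)
    if len(Q):
      # keep largest cluster via image mask
      m=((P[...,2]>z[0])&(P[...,2]<z[1])&(abs(P[...,0]-c[0])<100)&(abs(P[...,1]-c[1])<115)).astype(np.uint8)
      k,l,s,_=cv2.connectedComponentsWithStats(m,connectivity=8); i=1+s[1:,4].argmax(); Q=P[l==i]
      r=cv2.minAreaRect(Q[:,:2].astype(np.float32)); print(nm,n,len(Q),[np.round(x,1) for x in r],Q[:,2].mean().round(1))
E
```

```text
a [ 441. -239.   80.]
b [ 444. -318.   74.]
nestb [450. 255.  78.]
tote [474.   5.   3.]
orange2 [ 472. -138.   85.]
glass [ 611. -156.   26.]
green [ 577. -274.   73.]
o1 [569. -59.  88.]
small [ 364. -128.   76.]
dish [354. 144.  12.]
tape [644. 134.  32.]
top a 73 [ 449.9 -247.2   91.4] circ 450.2 -247.7 13.2 z [87.9 91.3 94.6]
top b 77 [ 447.  -328.2   90.8] circ 447.7 -329.1 12.6 z [87.3 90.3 94.2]
top c 82 [456.  263.3  97.6] circ 456.7 264.5 12.9 z [ 91.6  98.3 101.8]
top orange2 54 [ 482.3 -142.4   88.7] circ 482.5 -141.4 13.0 z [86.4 88.5 91.1]
top tote 582 [array([467.4,   6.1]), array([116.8, 185.7]), np.float64(4.0)] 49.7
top tray 51 [array([ 501.8, -351.2]), array([81.6, 35.9]), np.float64(57.8)] 17.7
top nestplate 803 [array([454.6, 267. ]), array([116.5, 113.1]), np.float64(12.0)] 8.1
scene a 95 [ 448.6 -247.3   90.2] circ 450.2 -248.0 13.5 z [87.5 90.2 92.9]
scene b 105 [ 446.5 -326.9   90.2] circ 447.9 -326.9 13.6 z [86.6 90.5 92.6]
scene c 85 [453.7 262.3  95.9] circ 456.1 265.2 14.2 z [ 88.6  96.9 100.8]
scene orange2 67 [ 482.3 -141.2   88.4] circ 482.7 -141.0 12.9 z [86.1 88.2 91.6]
scene tote 650 [array([466.7,   7.4]), array([119.6, 186.8]), np.float64(4.5)] 49.2
scene tray 221 [array([ 455.7, -285.8]), array([181.1, 111.6]), np.float64(86.8)] 16.9
scene nestplate 592 [array([455.4, 267.7]), array([112. , 113.3]), np.float64(12.8)] 8.1
```

Measurements agree across both cameras: caps are 13 mm in radius and 91 mm high. Bottle a is at (450,-248), b at (448,-328) and c at (456,264). The tote is at (467,7), yaw about 4°. I'll turn the tool so it closes along world x, then travel to above the tray.

```bash
python3 -m pendant '[[[0,0,0,0,0,8.08],[0,0,0,0,0,8.08],[0,0,0,0,0,8.08],[0,0,0,0,0,8.08],[0,0,0,0,0,8.08],[0,0,0,0,0,8.08],[0,0,0,0,0,8.08],[0,0,0,0,0,8.08],[0,0,0,0,0,8.08],[0,0,0,0,0,0]]]' 0.065
python3 -m pendant '[[[-0.03,0.0257,0,0,0,0],[-0.03,0.0257,0,0,0,0],[-0.03,0.0257,0,0,0,0],[-0.03,0.0257,0,0,0,0],[-0.03,0.0257,0,0,0,0],[-0.03,0.0257,0,0,0,0],[-0.03,0.0257,0,0,0,0],[-0.03,0.0257,0,0,0,0],[-0.03,0.0257,0,0,0,0],[-0.03,0.0257,0,0,0,0]]]'
python3 -m pendant '[[[-0.045,0,0,0,0,0],[-0.045,0,0,0,0,0],[-0.045,0,0,0,0,0],[-0.045,0,0,0,0,0],[-0.045,0,0,0,0,0],[-0.045,0,0,0,0,0],[-0.045,0,0,0,0,0],[-0.045,0,0,0,0,0],[-0.045,0,0,0,0,0],[-0.045,0,0,0,0,0]]]'
```

```text
t: 1.1
ee_pos: [192.9, 620.2, 230.5]
orientation: [-3.141, 0.002, 1.571]
ft_force: [-0.1, -0.1, -1.0]
grip_width: 64.9
gripper_force: 0.0
t: 2.1
ee_pos: [450.8, 319.1, 231.1]
orientation: [-3.141, -0.0, 1.574]
ft_force: [-0.4, 0.2, -0.0]
grip_width: 65.1
gripper_force: 0.0
t: 3.1
ee_pos: [449.6, -131.1, 231.4]
orientation: [3.141, -0.001, 1.574]
ft_force: [0.9, -0.0, -0.3]
grip_width: 64.8
gripper_force: 0.0
```

Works well. On to above bottle a, with a wrist check.

```bash
python3 -m pendant '[[[-0.039,0,0,0,0,0],[-0.039,0,0,0,0,0],[-0.039,0,0,0,0,0],[0,0,0,0,0,0],[0,0,0,0,0,0]]]'
python3 - <<'E'
from bench import vision; from h import *; import pickle
c=vision.camera("wrist"); pickle.dump(c,open("w1.pkl","wb")); cv2.imwrite("pics/w1.png",c["img"][...,::-1])
P=cloud(c)
for n,x,y in(("a",450,-248),("b",448,-328)):
    Q=reg(P,x-28,x+28,y-28,y+28,84,100); print(n,len(Q),px(c,(x,y,92)).round(0))
    if len(Q): (cx,cy),r=cv2.minEnclosingCircle(Q[:,:2].astype(np.float32)); print(round(cx,1),round(cy,1),round(r,1),np.median(Q[:,2]).round(1))
E
```

```text
t: 3.6
ee_pos: [449.3, -247.3, 231.0]
orientation: [-3.141, 0.0, 1.57]
ft_force: [-0.1, 0.8, -0.6]
grip_width: 65.4
gripper_force: 0.0
a 656 [282. 193.]
451.5 -247.1 13.0 91.1
b 539 [280. 272.]
448.9 -327.7 13.0 91.0
```

View pics/w1.png

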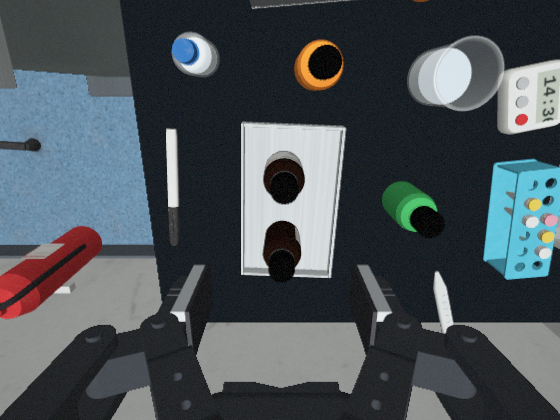

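The wrist view confirms two brown bottles with black caps in the pale tray, at (284,185) for a and (281,262) for b. The green (425,210) and orange (322,62) look-alikes are outside it. Descending on a.

```bash
python3 -m pendant '[[[0,0.001,0.03,0,0,0],[0,0,0.03,0,0,0],[0,0,0.03,0,0,0],[0,0,0.03,0,0,0],[0,0,0.025,0,0,0],[0,0,0.022,0,0,0],[0,0,0.02,0,0,0],[0,0,0.012,0,0,0],[0,0,0.007,0,0,0],[0,0,0,0,0,0]]]'
python3 -m pendant '[[[0,0,0,0,0,0],[0,0,0,0,0,0],[0,0,0,0,0,0],[0,0,0,0,0,0],[0,0,0,0,0,0],[0,0,0,0,0,0],[0,0,0,0,0,0],[0,0,0,0,0,0]]]' 0.035
```

```text
t: 4.65
ee_pos: [451.0, -245.2, 24.8]
orientation: [-3.141, -0.001, 1.573]
ft_force: [-0.1, 0.6, 0.1]
grip_width: 65.0
gripper_force: 0.0
t: 5.45
ee_pos: [452.3, -246.9, 26.6]
orientation: [3.139, 0.0, 1.571]
ft_force: [-0.0, 1.1, 6.6]
grip_width: 39.8
gripper_force: 60.8
```

```bash
python3 -m pendant '[[[0,0,-0.01,0,0,0],[0,0,-0.02,0,0,0],[0,0,-0.03,0,0,0],[0,0,-0.03,0,0,0],[0,0,-0.03,0,0,0],[0,0,-0.02,0,0,0],[0,0,-0.01,0,0,0],[0,0,0,0,0,0]]]'
python3 -m pendant '[[[0.012,0.0013,0,0,0,0],[0.025,0.0013,0,0,0,0],[0.035,0.0013,0,0,0,0],[0.038,0.0013,0,0,0,0],[0.038,0.0013,0,0,0,0],[0.038,0.0013,0,0,0,0],[0.038,0.0013,0,0,0,0],[0.035,0.0013,0,0,0,0],[0.023,0.0013,0,0,0,0],[0.012,0.0013,0,0,0,0]]]'
python3 -m pendant '[[[0,0,0,0,0,0],[0,0,0,0,0,0],[0,0,0,0,0,0]]]'
python3 - <<'E'
from bench import vision; from h import *
for n in("top","scene"):
  c=vision.camera(n); cv2.imwrite(f"pics/{n}2.png",c["img"][...,::-1])
E
```

```text
t: 6.25
ee_pos: [451.7, -246.7, 176.4]
orientation: [3.139, 0.0, 1.571]
ft_force: [-0.5, -0.1, -1.1]
grip_width: 39.7
gripper_force: 60.7
t: 7.25
ee_pos: [462.6, 50.2, 173.8]
orientation: [-3.139, 0.001, 1.575]
ft_force: [0.1, 0.3, -1.3]
grip_width: 39.9
gripper_force: 60.7
t: 7.55
ee_pos: [463.8, 45.5, 174.9]
orientation: [-3.141, 0.001, 1.567]
ft_force: [0.0, 0.2, -1.5]
grip_width: 39.7
gripper_force: 60.7
```

View pics/scene2.png

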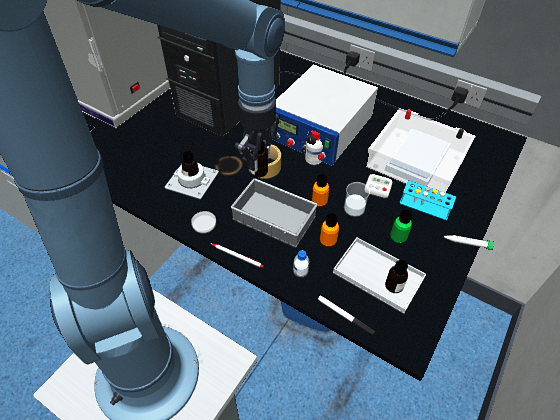

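The arm holds the bottle upright over the tote (262,158), and b remains in the tray at (398,277). Lowering.

```bash
python3 -m pendant '[[[0,0,0.02,0,0,0],[0,0,0.03,0,0,0],[0,0,0.03,0,0,0],[0,0,0.025,0,0,0],[0,0,0.02,0,0,0],[0,0,0.01,0,0,0],[0,0,0.006,0,0,0],[0,0,0.004,0,0,0],[0,0,0,0,0,0],[0,0,0,0,0,0]]]'
```

```text
t: 8.65
ee_pos: [464.9, 47.8, 31.0]
orientation: [3.14, -0.001, 1.571]
ft_force: [-0.4, -0.2, -0.8]
grip_width: 39.6
gripper_force: 60.7
```

```bash
python3 -m pendant '[[[0,0,0.002,0,0,0],[0,0,0.001,0,0,0],[0,0,0,0,0,0]]]'; python3 -m pendant '[[[0,0,0.001,0,0,0],[0,0,0,0,0,0]]]'
```

```text
t: 8.95
ee_pos: [464.5, 47.8, 27.6]
orientation: [3.141, -0.0, 1.571]
ft_force: [-0.3, -0.8, -0.7]
grip_width: 39.4
gripper_force: 60.9
t: 9.15
ee_pos: [464.5, 47.9, 27.5]
orientation: [-3.141, -0.002, 1.571]
ft_force: [-4.1, 0.4, 11.1]
grip_width: 39.5
gripper_force: 61.9
```

Contact felt; releasing and going to b.

```bash
python3 -m pendant '[[[0,0,0,0,0,0],[0,0,0,0,0,0],[0,0,0,0,0,0],[0,0,0,0,0,0],[0,0,0,0,0,0]]]' 0.06
python3 -m pendant '[[[0,0,-0.01,0,0,0],[0,0,-0.02,0,0,0],[0,0,-0.03,0,0,0],[0,0,-0.03,0,0,0],[0,0,-0.03,0,0,0],[0,0,-0.03,0,0,0],[0,0,-0.01,0,0,0],[0,0,0,0,0,0]]]'
python3 -m pendant '[[[-0.015,-0.0016,0,0,0,0],[-0.04,-0.0016,0,0,0,0],[-0.045,-0.0016,0,0,0,0],[-0.045,-0.0016,0,0,0,0],[-0.045,-0.0016,0,0,0,0],[-0.045,-0.0016,0,0,0,0],[-0.045,-0.0016,0,0,0,0],[-0.045,-0.0016,0,0,0,0],[-0.035,-0.0016,0,0,0,0],[-0.016,-0.0016,0,0,0,0]]]'
python3 -m pendant '[[[0,0,0,0,0,0],[0,0,0,0,0,0],[0,0,0,0,0,0]]]'
python3 - <<'E'
from bench import vision; from h import *
c=vision.camera("top"); cv2.imwrite("pics/top3.png",c["img"][...,::-1])
P=cloud(c); s=cloud(vision.camera("scene"))
for nm,P in(("top",P),("scene",s)):
  for n,x,y in(("a",464,48),("b",448,-328)):
    Q=reg(P,x-28,x+28,y-28,y+28,86,100); print(nm,n,len(Q))
    if len(Q): (cx,cy),r=cv2.minEnclosingCircle(Q[:,:2].astype(np.float32)); print(round(cx,1),round(cy,1),round(r,1),np.median(Q[:,2]).round(1))
E
```

```text
t: 9.65
ee_pos: [463.9, 47.6, 26.1]
orientation: [-3.141, 0.0, 1.571]
ft_force: [-0.2, -0.3, 0.0]
grip_width: 60.1
gripper_force: 0.0
t: 10.45
ee_pos: [465.4, 48.0, 188.0]
orientation: [3.138, -0.003, 1.571]
ft_force: [0.1, 1.2, -0.7]
grip_width: 59.9
gripper_force: 0.0
t: 11.45
ee_pos: [443.9, -333.5, 184.6]
orientation: [-3.137, 0.003, 1.564]
ft_force: [-0.2, -1.2, 0.2]
grip_width: 59.8
gripper_force: 0.0
t: 11.75
ee_pos: [447.7, -326.6, 185.1]
orientation: [-3.14, -0.002, 1.572]
ft_force: [0.9, -0.4, 0.9]
grip_width: 60.0
gripper_force: 0.0
top a 78
462.4 46.2 13.1 92.1
top b 0
scene a 78
462.7 46.1 14.0 91.8
scene b 105
447.4 -326.9 13.4 90.0
```

Bottle a stands in the tote with its cap at (462,46,92). Descending on b.

```bash
python3 -m pendant '[[[-0.001,0.0005,0.02,0,0,0],[0,0,0.03,0,0,0],[0,0,0.03,0,0,0],[0,0,0.025,0,0,0],[0,0,0.02,0,0,0],[0,0,0.018,0,0,0],[0,0,0.01,0,0,0],[0,0,0.007,0,0,0],[0,0,0,0,0,0],[0,0,0,0,0,0]]]'
python3 -m pendant '[[[0,0,0,0,0,0],[0,0,0,0,0,0],[0,0,0,0,0,0],[0,0,0,0,0,0],[0,0,0,0,0,0],[0,0,0,0,0,0],[0,0,0,0,0,0]]]' 0.035
```

```text
t: 12.85
ee_pos: [449.1, -329.9, 26.9]
orientation: [3.141, 0.001, 1.571]
ft_force: [-0.2, -0.3, 0.3]
grip_width: 60.1
gripper_force: 0.0
t: 13.55
ee_pos: [449.5, -330.3, 27.5]
orientation: [3.139, 0.001, 1.571]
ft_force: [0.1, 1.6, 6.3]
grip_width: 39.3
gripper_force: 60.5
```

```bash
python3 -m pendant '[[[0,0,-0.01,0,0,0],[0,0,-0.02,0,0,0],[0,0,-0.03,0,0,0],[0,0,-0.03,0,0,0],[0,0,-0.03,0,0,0],[0,0,-0.02,0,0,0],[0,0,-0.01,0,0,0],[0,0,0,0,0,0]]]'
python3 -m pendant '[[[0.012,0.0019,0,0,0,0],[0.025,0.0019,0,0,0,0],[0.035,0.0019,0,0,0,0],[0.038,0.0019,0,0,0,0],[0.038,0.0019,0,0,0,0],[0.038,0.0019,0,0,0,0],[0.038,0.0019,0,0,0,0],[0.035,0.0019,0,0,0,0],[0.022,0.0019,0,0,0,0],[0.012,0.0019,0,0,0,0]]]'
python3 -m pendant '[[[0,0,0,0,0,0],[0,0,0,0,0,0],[0,0,0,0,0,0]]]'
python3 -m pendant '[[[0,0,0.02,0,0,0],[0,0,0.03,0,0,0],[0,0,0.03,0,0,0],[0,0,0.025,0,0,0],[0,0,0.02,0,0,0],[0,0,0.01,0,0,0],[0,0,0.006,0,0,0],[0,0,0.002,0,0,0],[0,0,0,0,0,0],[0,0,0,0,0,0]]]'
```

```text
t: 14.35
ee_pos: [449.0, -329.7, 177.4]
orientation: [3.139, 0.001, 1.571]
ft_force: [0.2, 0.3, -1.6]
grip_width: 39.3
gripper_force: 60.7
t: 15.35
ee_pos: [466.2, -33.5, 174.9]
orientation: [-3.139, -0.0, 1.575]
ft_force: [-0.2, 0.5, -1.1]
grip_width: 38.9
gripper_force: 60.7
t: 15.65
ee_pos: [467.2, -38.5, 176.1]
orientation: [-3.141, 0.001, 1.567]
ft_force: [0.0, -1.3, -1.1]
grip_width: 39.1
gripper_force: 60.7
t: 16.65
ee_pos: [468.5, -36.4, 34.1]
orientation: [3.14, -0.0, 1.571]
ft_force: [0.9, -0.2, -1.0]
grip_width: 39.2
gripper_force: 60.6
```

```bash
python3 -m pendant '[[[0,0,0.003,0,0,0],[0,0,0.001,0,0,0],[0,0,0,0,0,0]]]'; python3 -m pendant '[[[0,0,0.001,0,0,0],[0,0,0,0,0,0]]]'
```

```text
t: 16.95
ee_pos: [467.6, -36.2, 29.3]
orientation: [3.142, -0.0, 1.571]
ft_force: [-0.0, 0.4, -1.9]
grip_width: 39.3
gripper_force: 60.6
t: 17.15
ee_pos: [467.7, -36.4, 28.5]
orientation: [-3.142, -0.0, 1.571]
ft_force: [-0.5, 0.1, 2.0]
grip_width: 39.3
gripper_force: 61.0
```

```bash
python3 -m pendant '[[[0,0,0,0,0,0],[0,0,0,0,0,0],[0,0,0,0,0,0],[0,0,0,0,0,0],[0,0,0,0,0,0]]]' 0.06
python3 -m pendant '[[[0,0,-0.01,0,0,0],[0,0,-0.02,0,0,0],[0,0,-0.03,0,0,0],[0,0,-0.03,0,0,0],[0,0,-0.03,0,0,0],[0,0,-0.03,0,0,0],[0,0,-0.02,0,0,0],[0,0,0,0,0,0]]]'
python3 -m pendant '[[[0.015,-0.0012,0,0,0,0],[0.025,-0.0012,0,0,0,0],[0.035,-0.0012,0,0,0,0],[0.038,-0.0012,0,0,0,0],[0.038,-0.0012,0,0,0,0],[0.038,-0.0012,0,0,0,0],[0.038,-0.0012,0,0,0,0],[0.035,-0.0012,0,0,0,0],[0.025,-0.0012,0,0,0,0],[0.014,-0.0012,0,0,0,0]]]'
python3 -m pendant '[[[0,0,0,0,0,0],[0,0,0,0,0,0],[0,0,0,0,0,0]]]'
python3 - <<'E'
from bench import vision; from h import *
c=vision.camera("scene"); w=vision.camera("wrist"); t=vision.camera("top")
cv2.imwrite("pics/pair.png",np.hstack([cv2.resize(x["img"],(400,300)) for x in(c,w)])[...,::-1])
for nm,P in(("scene",cloud(c)),("wrist",cloud(w)),("top",cloud(t))):
  for n,x,y in(("a",464,48),("b",468,-35),("c",456,265)):
    Q=reg(P,x-28,x+28,y-28,y+28,86,108)
    if len(Q)>20: (cx,cy),r=cv2.minEnclosingCircle(Q[:,:2].astype(np.float32)); print(nm,n,len(Q),round(cx,1),round(cy,1),round(r,1),np.median(Q[:,2]).round(1))
E
```

```text
t: 17.65
ee_pos: [467.6, -36.4, 28.2]
orientation: [3.142, 0.0, 1.571]
ft_force: [-0.5, -0.0, -0.6]
grip_width: 59.8
gripper_force: 0.0
t: 18.45
ee_pos: [470.0, -36.6, 201.4]
orientation: [3.135, -0.003, 1.57]
ft_force: [0.2, -0.8, 0.9]
grip_width: 59.9
gripper_force: 0.0
t: 19.45
ee_pos: [454.8, 266.7, 197.5]
orientation: [-3.141, 0.001, 1.574]
ft_force: [-0.1, 0.3, 0.0]
grip_width: 59.9
gripper_force: 0.0
t: 19.75
ee_pos: [456.1, 262.0, 198.2]
orientation: [-3.141, 0.001, 1.567]
ft_force: [-0.1, 0.4, -0.8]
grip_width: 60.2
gripper_force: 0.0
scene a 78 462.1 46.4 12.9 91.3
scene b 80 465.2 -33.7 13.3 91.3
scene c 81 456.2 264.0 13.4 97.0
wrist c 910 457.9 265.6 13.2 98.0
top a 70 461.6 45.8 12.3 92.1
top b 75 465.1 -35.0 12.9 92.4
top c 86 456.3 263.7 13.2 98.2
```

View pics/pair.png

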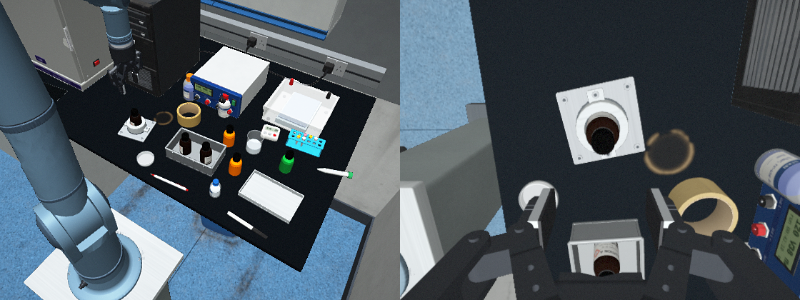

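Both bottles are upright in the tote (186,145) and (206,152). In the wrist half, the nest bottle is at (600,138), and a small tab on the +y side of the ring is clear of the fingers. Descending.

```bash
python3 -m pendant '[[[0,0.0,0.02,0,0,0],[0,0,0.03,0,0,0],[0,0,0.03,0,0,0],[0,0,0.025,0,0,0],[0,0,0.02,0,0,0],[0,0,0.013,0,0,0],[0,0,0.008,0,0,0],[0,0,0.005,0,0,0],[0,0,0,0,0,0],[0,0,0,0,0,0]]]'
```

```text
t: 20.9
ee_pos: [456.3, 265.0, 48.0]
orientation: [3.141, -0.001, 1.571]
ft_force: [0.0, 0.1, 1.0]
grip_width: 59.9
gripper_force: 0.0
```

```bash
python3 -m pendant '[[[0,0,0.003,0,0,0],[0,0,0.002,0,0,0],[0,0,0,0,0,0]]]'
python3 -m pendant '[[[0,0,0,0,0,0],[0,0,0,0,0,0],[0,0,0,0,0,0],[0,0,0,0,0,0],[0,0,0,0,0,0],[0,0,0,0,0,0],[0,0,0,0,0,0]]]' 0.03
```

```text
t: 21.2
ee_pos: [455.5, 264.7, 42.2]
orientation: [-3.141, -0.0, 1.571]
ft_force: [-0.2, -0.3, -0.4]
grip_width: 60.3
gripper_force: 0.0
t: 21.9
ee_pos: [456.3, 264.8, 42.8]
orientation: [3.141, -0.001, 1.57]
ft_force: [0.4, -0.6, 4.2]
grip_width: 38.5
gripper_force: 60.3
```

Gripped at the body just above the rim. Drawing up straight, slowly at first.

```bash
python3 -m pendant '[[[0,0,-0.005,0,0,0],[0,0,-0.008,0,0,0],[0,0,-0.01,0,0,0],[0,0,-0.01,0,0,0],[0,0,-0.01,0,0,0],[0,0,-0.015,0,0,0],[0,0,-0.02,0,0,0],[0,0,-0.025,0,0,0],[0,0,-0.025,0,0,0],[0,0,-0.025,0,0,0]]]'
python3 -m pendant '[[[0,0,-0.03,0,0,0],[0,0,-0.03,0,0,0],[0,0,-0.03,0,0,0],[0,0,-0.03,0,0,0],[0,0,-0.02,0,0,0],[0,0,-0.01,0,0,0],[0,0,0,0,0,0],[0,0,0,0,0,0]]]'
python3 - <<'E'
from bench import monitor,vision; from h import *
print(monitor.get_state()["joint_positions"].round(2)); c=vision.camera("scene"); cv2.imwrite("pics/lift.png",c["img"][...,::-1])
E
```

```text
t: 22.9
ee_pos: [455.6, 264.2, 197.0]
orientation: [3.142, -0.0, 1.57]
ft_force: [-0.7, 0.7, -1.3]
grip_width: 38.7
gripper_force: 60.5
t: 23.7
ee_pos: [455.0, 264.2, 344.4]
orientation: [-3.14, 0.001, 1.57]
ft_force: [-0.6, -0.5, -0.5]
grip_width: 38.7
gripper_force: 60.5
[-1.46  0.06  0.91  1.78 -0.05  1.33 -0.54]
```

View pics/lift.png

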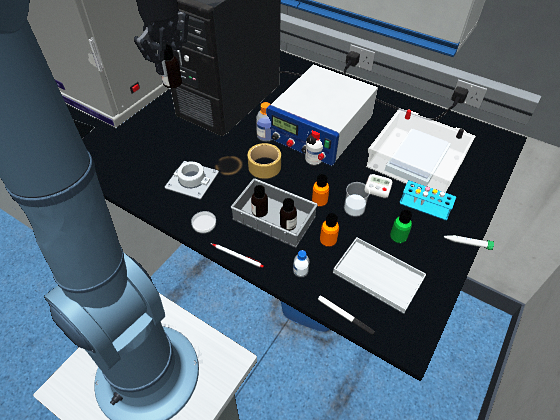

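Bottle c is out of the nest and held upright at (170,75); the rest is undisturbed. Tilting about tool x, fingers outward from the robot, two rows first.

```bash
python3 -m pendant '[[[0,0,0,-4,0,0],[0,0,0,-5,0,0],[0,0,0,0,0,0]]]'
python3 - <<'E'
from bench import monitor
print(monitor.get_state()["joint_positions"].round(2))
E
```

```text
t: 24.05
ee_pos: [452.5, 264.6, 342.9]
orientation: [2.989, 0.001, 1.575]
ft_force: [-1.1, 0.8, -1.3]
grip_width: 38.9
gripper_force: 60.8
[-1.54 -0.08  0.84  1.88  0.17  1.21 -0.74]
```

Joint 2 is heading for its limit, so I'll move to a roomier spot first (y −120, x +70).

```bash
python3 -m pendant '[[[-0.01,0.006,0,0,0,0],[-0.02,0.012,0,0,0,0],[-0.02,0.012,0,0,0,0],[-0.02,0.012,0,0,0,0],[-0.02,0.012,0,0,0,0],[-0.02,0.012,0,0,0,0],[-0.01,0.006,0,0,0,0],[0,0,0,0,0,0]]]'
python3 -m pendant '[[[0,0.004,0.004,-4,0,0],[0,0.004,0.004,-4,0,0],[0,0.004,0.004,-4,0,0],[0,0,0,0,0,0]]]'
python3 - <<'E'
from bench import monitor
print(monitor.get_state()["joint_positions"].round(2))
E
```

```text
t: 24.85
ee_pos: [528.8, 139.9, 356.9]
orientation: [2.984, 0.002, 1.563]
ft_force: [-0.6, 0.1, -0.7]
grip_width: 38.6
gripper_force: 60.8
t: 25.25
ee_pos: [539.0, 144.6, 345.7]
orientation: [2.779, 0.001, 1.572]
ft_force: [-0.1, -0.2, -0.9]
grip_width: 38.6
gripper_force: 60.8
[-1.4  -0.21  0.88  1.97  0.4   1.02 -0.67]
```

```bash
python3 -m pendant '[[[0,0.005,0.008,0,0,0],[0,0.009,0.014,0,0,0],[0,0.009,0.014,0,0,0],[0,0.009,0.014,0,0,0],[0,0.009,0.014,0,0,0],[0,0.009,0.014,0,0,0],[0,0.005,0.007,0,0,0],[0,0,0,0,0,0]]]'
python3 -m pendant '[[[0,0,0,-4,0,0],[0,0,0,-4,0,0],[0,0,0,-4,0,0],[0,0,0,0,0,0]]]'
python3 - <<'E'
from bench import monitor
print(monitor.get_state()["joint_positions"].round(2))
E
```

```text
t: 26.05
ee_pos: [623.6, 144.6, 287.3]
orientation: [2.776, 0.004, 1.57]
ft_force: [0.3, -0.4, -1.8]
grip_width: 39.0
gripper_force: 60.8
t: 26.45
ee_pos: [620.2, 144.8, 285.7]
orientation: [2.571, -0.001, 1.573]
ft_force: [-0.2, 0.4, -2.1]
grip_width: 38.9
gripper_force: 60.9
[-1.59 -0.01  1.21  2.05  0.38  0.59 -0.64]
```

```bash
python3 -m pendant '[[[0,0,0,-4,0,0],[0,0,0,-4,0,0],[0,0,0,-3,0,0],[0,0,0,-1.2,0,0],[0,0,0,0,0,0],[0,0,0,0,0,0],[0,0,0,0,0,0],[0,0,0,0,0,0]]]'
python3 - <<'E'
from bench import monitor,vision; from h import *
s=monitor.get_state(); print(s["joint_positions"].round(2),abs(s["joint_vel"]).max())
c=vision.camera("scene"); cv2.imwrite("pics/tilt.png",c["img"][...,::-1])
P=cloud(c); Q=reg(P,480,720,80,210,130,420)
m=(P[...,2]>150)&(P[...,0]>560)&(P[...,0]<690)&(abs(P[...,1]-145)<60)
print("lowest",np.percentile(Q[:,2],[0,1,5]).round(0))
E
```

```text
t: 27.25
ee_pos: [623.6, 144.0, 288.4]
orientation: [2.358, 0.001, 1.569]
ft_force: [0.3, 0.3, -1.1]
grip_width: 38.6
gripper_force: 60.9
[-1.47 -0.1   1.    2.19  1.02  0.47 -1.25] 0.010087905964771072
lowest [255. 266. 282.]
```

View pics/tilt.png

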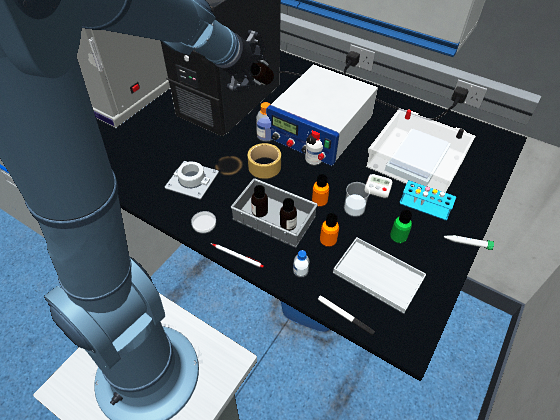

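The bottle is held tilted at (262,72), with the lowest point at about 255 mm. The tote bottles stand at (260,202) and (289,213). Last check: whether the bottle is aligned with the tool.

```bash
python3 - <<'E'
from bench import monitor,vision; from h import *
from scipy.spatial.transform import Rotation as Ro
s=monitor.get_state(); R=Ro.from_euler("xyz",s["orientation"]).as_matrix(); print(abs(s["joint_vel"]).max())
for n in("wrist","top","scene"):
    c=vision.camera(n); L=(cloud(c)-s["ee_pos"])@R
    m=(abs(L[...,0])<30)&(abs(L[...,1])<15)&(L[...,2]>-62)&(L[...,2]<45)
    Q=L[m]
    for z in range(-60,45,10):
        q=Q[(Q[:,2]>=z)&(Q[:,2]<z+10)&(abs(Q[:,1])<6)]
        if len(q)>3: print(n,z,len(q),"x",np.percentile(q[:,0],[2,50,98]).round(1))
    if n=="scene":
        q=Q[Q[:,2]>28]; A=np.c_[q[:,:2],np.ones(len(q))]; print("base plane z=ax+by+c",np.linalg.lstsq(A,q[:,2],rcond=None)[0].round(3))
E
```

```text
0.008378266430216549
wrist -60 2439 x [-9.2  4.6 13.3]
wrist -50 624 x [10.1 12.7 13.8]
wrist -40 527 x [10.5 13.  14.5]
wrist -30 882 x [12.5 17.9 21.3]
wrist -20 358 x [20.3 21.5 22.6]
wrist -10 253 x [21.2 22.1 22.8]
wrist 0 209 x [21.6 22.4 23. ]
wrist 10 176 x [21.9 22.7 23.3]
wrist 20 124 x [21.9 22.7 23.2]
top -40 6 x [-15.4 -13.3 -13. ]
top -30 16 x [-19.  -17.1 -13.8]
top -20 7 x [-20.3 -20.  -18.4]
top 0 5 x [-20.2 -20.1 -18.6]
scene -60 29 x [-12.5  -6.4   0.7]
scene -50 10 x [-13.5 -11.   -8.7]
scene -40 12 x [-13.2 -11.   -8.8]
scene -30 25 x [-19.9 -14.7  -8.4]
scene -20 12 x [-19.7 -18.  -16.1]
scene -10 12 x [-19.9 -18.5 -16.4]
scene 0 9 x [-19.4 -17.5 -16.2]
scene 10 10 x [-19.5 -17.4 -16.5]
scene 20 9 x [-19.4 -17.1 -15.9]
base plane z=ax+by+c [ 1.756  0.859 63.063]
```

The bottle's axis lies within about 1° of the tool axis, so it is tilted about 45° and at rest. Handing in.

```bash
python3 -c "
from bench import order; print(order.sign_off())"
```

```text
the job is handed in; nothing more can be done
None
```

The job is handed in: both tray bottles stand released and upright in the tote, and the nest bottle is held still at about 45° with its lowest point roughly 25 cm above the worktop.

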